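Uncover the ring heater with the lid lifter

TASK

The bearing ring in the small bench heater is warm and has to come out, so uncover the heater: take the lid lifter from its stand, rest its wedge tongue on the lid in front of the strap loop and push it in under the strap with about 10 N until it jams tight, then lift the lid off level and lower it gently into the round lid rest until its spigot has dropped in and it lies flat. Then draw the tongue out and hang the lifter back in its stand. The lid is hot, so touch it with the lifter only and never force it, and leave everything else on the desk where it is.

Things in the scene. Friction and masses are not known exactly. Their poses are not given: they have to be found in the camera images.
- heater: Round grey bench heater, 160 mm across, fixed. Origin on its axis at desk level, z up. Rim 70 mm high (the lid's flange lies on it), well about 114 mm wide and 58 mm deep. A control box on its -x side reaches 108 mm from the axis, 54 mm up.
- lid: Hot loose lid, 0.3 to 0.6 kg, balanced. Origin on the axis at the flange's underside, z up. Flange 143 mm across, 5 mm thick (top at z = 5 mm); below it a dark spigot 109 mm across, 10 mm deep, lower edge bevelled 3 mm, with 1.5 to 3 mm play all round in the heater, 3 to 4.5 in the lid rest: pushed aside, the lid slides so far and stops. On top a strap loop (lid_loop); -x side to the robot.
- lid_loop (a point): On the lid's axis, 10 mm above the lid's origin, in the opening of its strap loop; axes as the lid's. The loop spans y: strap 14 mm wide in x, 4 mm thick; opening 24 mm wide in y. Bent by hand: the opening, from the lid's top up, is 8.9 to 11.1 mm high, different each time and not in the poses. Open to -x and +x; outside 32 mm in y (flat feet 57 mm), top 8 to 10 mm above this point.
- lifter: Loose lid lifter, 0.22 kg, dark steel with black grip, 140 mm tall, hanging upright in its stand. Origin on the shank's axis at the level of the flat sole; z up the shank, x along the tongue. Shank 10 mm thick; collar 26 mm across, z = 72 to 79 mm; flat-sided grip 34 mm in x, 20 mm in y (take it across y), z = 78 to 140 mm. Foot: see tongue_seat.
- tongue_seat (a point): Point on the wedge tongue, lifter frame x = 28, z = 5 mm; mid-loop when jammed in a 10 mm opening, up to 10 mm off it in others. Lifter frame: shoulder block x -14 to 8 mm, 20 mm wide and high; tongue from x = 8, 20 mm wide, sole flat at z = 0, top falling from 11.5 mm at x = 8 by 0.115 mm per mm to x = 46, then a tip 5.8 mm thick, narrowing to 12 mm, to x = 56. Draws out with a few N.
- lifter_stand: Fixed bent-steel stand, 91 mm high. Origin on the desk below the place of the shank, z up. Hung up, the lifter's collar lies on the fork, its sole is 15 mm above the desk and its tongue points to the stand's +x below the fork. Back plate at y = -32 to -37 mm, base plate 74 mm in x, y -55 to +35 mm, 6 mm thick; nothing else below the fork.
- fork (a point): On the stand's axis, level with the fork's upper face, 87 mm above the desk; axes as the stand's. The fork is 50 mm wide in x, 5 mm thick; its slot, 14 mm wide in x, is open to +y and ends at y = -9 mm. Its free ends at y = 21 mm carry lips 4 mm high, so the collar must rise more than 4 mm before it is drawn out to +y.
- lid_rest: Round steel lid rest, fixed: a ring 150 mm across the foot and 22 mm high with a recess about 116 mm wide and 18 mm deep for the lid's spigot. Origin on its axis at desk level. With the lid seated, its flange lies on the ring and the lid's origin is 22 mm above the desk.
- loupe: Bystander: black loupe, 34 mm wide and high. Origin at the middle of its underside.
- hex_key: Bystander: black hexagon key, 30x92x6 mm. Origin at the middle of its underside.
- dial_indicator: Bystander: dial indicator lying on its back, 108x56x24 mm. Origin at the middle of its underside.
- parts_dish: Bystander: round steel dish with small parts, 70 mm wide, 16 mm high. Origin at the middle of its underside.
- oil_bottle: Bystander: small oil bottle, 36 mm wide, 92 mm high. Origin at the middle of its underside.
- bearing_ring: Bystander: turned steel bearing ring, 86 mm wide, 36 mm high. Origin at the middle of its underside.
- small_ring: Bystander: turned steel bearing ring, 66 mm wide, 22 mm high. Origin at the middle of its underside.
Things that resemble listed ones, but are neither listed nor needed, are in the scene too. Several things have the shape of the lifter_stand; the one meant has the colours described above.

How it is judged:
By the outcome, as a careful person would: the job done as asked, in the order asked, and still so for the second after the job is handed in, with the robot touching nothing.
It also fails if it takes over 72 s, if anything falls off the work surface, if the arm or the gripper's body presses on something with over 40 N, if the wrist force passes 120 N, or if a joint passes its speed limit or range.

ROBOT

A 6-joint arm with a two-finger parallel gripper is mounted at the origin on a cart in front of the work surface, level with it; the furniture and walls round the work are solid. World frame = base frame: x ahead of the robot, y to its left, z up, the work surface at z = 0. Lengths are in mm, angles in rad, forces in N, time in s.
With the tool pointing down it reaches from about 300 to 1000 mm from the base axis. Payload 5.1 kg.
Tool frame: the origin (TCP) lies between the finger pads; the fingertips stand bot.tip_reach ahead of it and the grasp point (between the pads) is the TCP (bot.tip_reach is the distance from the TCP to the fingertips, in mm); z points along the fingers, y is the line along which they close (so a half turn about z gives the same grasp; the last joint's range is limited). The gripper opens to 95 mm and grips with 3 to 60 N. Pads are 20 mm wide; open, the fingers measure 119 mm over their backs; the gripper's body (75 mm by 180 mm) begins 59 mm behind the grasp point.
Start: joints at [1.032, 0.124, 1.65, -0, 1.367, -0.083], TCP at [286.135, 583.619, 233.656] pointing down, gripper open.
Joint ranges: [-2.61, 2.61], [-1.02, 2.33], [0.03, 2.71], [-1.35, 4.49], [0.32, 2.68], [-2.91, 2.91]. Speed limits (rad/s): [2.57, 2.57, 3.14, 3.14, 3.14, 3.14].

INTERFACE

Orientations are given as a rotation vector (axis times angle).
In Python, from workcell import bot gives the robot as it stands.
- The arm moves only by the shell command python3 -m jog 'ROWS' [FORCE]. ROWS is JSON, a list of rows, each an object of numbers: "dx", "dy", "dz": the shift along the tool's x, y, z in cm; "wx", "wy", "wz": the turn, a rotation vector about the tool's x, y, z in degrees; "fingers": the finger opening in cm, from 0 to 9.51. A call has exactly 8 rows; each row is the pose to reach, as a shift and turn from the pose commanded when the call began, along the tool's axes at that moment; what a row does not reach only later rows make up. A row lasts 1/8 s, in which the tool goes at most 62.5 mm and 10.7 degrees, less where a joint would pass 70% of its speed; a pose out of reach is approached as far as the arm can. A call with a gripper value outside its range is refused whole. The fingers move at their own pace and stop on an object; FORCE is the grip in N (left out, the last holds). Time passes only in rows, so rows that repeat a pose let the fingers close, or fill a call up. It gives the time, the measured TCP pose, the force, the opening and the grip force at its end, in the units of the state.
- bot.read_state(): the state, without advancing time (a new reading comes with each control period).
- bot.camera(name): name is "side" or "top" or "wrist"; returns a dict with "image" (400x640x3 uint8, red, green, blue), "fx", "fy", "cx", "cy" (pixels), "k1" (the pictures are not rectified: a ray, as slopes to the right and down, at radius r is drawn at 1 + k1 r^2 times it, then the intrinsics apply), "pose" (4x4, takes a point from camera to world coordinates). Camera axes: x right, y down, z forward; pixel columns grow to the right and rows downward; lengths in mm; the calibration is good to about 2 mm. A picture is of the moment at which its call begins. There is no depth.
- bot.close_job(): hands the job in; it is judged then, once.
The state is a dict: "clock": time; "joint_pos": joint angles; "dq": joint speeds; "tau": joint torques, N m; "ee_pos": TCP position; "tool_rot": TCP orientation; "wrist_force": force on the tool from outside, world axes, zero at the start; "torque": the same for the moment, N m; "grip_width": finger opening in mm; "grip_force": force on a finger pad.
Only numpy, scipy, OpenCV 4.12 (cv2) and the standard library are available. Lean on these libraries where they do the work, as an engineer would, in place of code of your own. Each camera call takes 0.05 s, during which the arm holds its last target. There are 200 camera calls.

## Working session

There is one attempt and no reset: what is moved stays moved. The work goes in short steps, Python scripts to look and compute and a shell command to move; the robot and the scene stay as the last step left them, time stands still between calls to the robot, and variables do not carry over. Pictures are saved under pics/ and viewed, at most 10 in all, crops included, and the job is handed in when it is done.

```bash
mkdir -p pics; ls
cat > h.py <<'E'
import numpy as np, cv2, json
from scipy.spatial.transform import Rotation as R
from workcell import bot
def snap(name,fn):
    c=bot.camera(name); im=c.pop("image"); cv2.imwrite("pics/%s.png"%fn,im[:,:,::-1])
    np.save("pics/%s.npy"%fn,dict(c),allow_pickle=True); return im,c
def load(fn): return np.load("pics/%s.npy"%fn,allow_pickle=True).item()
def pix2w(c,u,v,z):
    d=np.array([(u-c["cx"])/c["fx"],(v-c["cy"])/c["fy"]]); s=d.copy()
    for _ in range(20): s=d/(1+c["k1"]*(s@s))
    T=np.array(c["pose"]); r=T[:3,:3]@np.array([s[0],s[1],1]); o=T[:3,3]
    return o+r*(z-o[2])/r[2]
def w2pix(c,p):
    T=np.array(c["pose"]); q=T[:3,:3].T@(np.array(p)-T[:3,3]); s=q[:2]/q[2]; s=s*(1+c["k1"]*(s@s))
    return np.array([s[0]*c["fx"]+c["cx"],s[1]*c["fy"]+c["cy"]])
def st():
    s=bot.read_state(); print({k:np.round(s[k],3).tolist() for k in("clock","ee_pos","tool_rot","wrist_force","grip_width","grip_force","joint_pos")}); return s
E
python3 - <<'E'
from h import *
np.set_printoptions(suppress=True,precision=3)
for n in("top","side"):
    im,c=snap(n,n+"0"); print(n,c)
s=st(); print(R.from_rotvec(s["tool_rot"]).as_matrix(),bot.tip_reach)
E
```

```text
pics
top {'fx': 415.6851814814177, 'fy': 415.6851814814177, 'cx': 324.8176975630763, 'cy': 200.06889374766766, 'k1': 0.03276772102650498, 'pose': array([[  -0.009,   -0.989,    0.145,  360.205],
       [  -1.   ,    0.008,   -0.009, -230.099],
       [   0.008,   -0.145,   -0.989, 1279.097],
       [   0.   ,    0.   ,    0.   ,    1.   ]])}
side {'fx': 393.56112297441734, 'fy': 393.56112297441734, 'cx': 317.0469946389296, 'cy': 199.3996456137674, 'k1': -0.0665756353159986, 'pose': array([[    0.999,     0.01 ,    -0.037,   601.339],
       [    0.034,    -0.654,     0.755, -1173.841],
       [   -0.017,    -0.756,    -0.654,   884.449],
       [    0.   ,     0.   ,     0.   ,     1.   ]])}
{'clock': 0.1, 'ee_pos': [285.861, 583.161, 232.512], 'tool_rot': [-0.71, -3.06, 0.003], 'wrist_force': [-0.193, -0.817, -0.256], 'grip_width': 95.263, 'grip_force': 0.0, 'joint_pos': [1.032, 0.124, 1.652, 0.0, 1.368, -0.083]}
[[-0.898  0.44  -0.001]
 [ 0.44   0.898 -0.002]
 [ 0.    -0.002 -1.   ]] 19.0
```

View pics/top0.png

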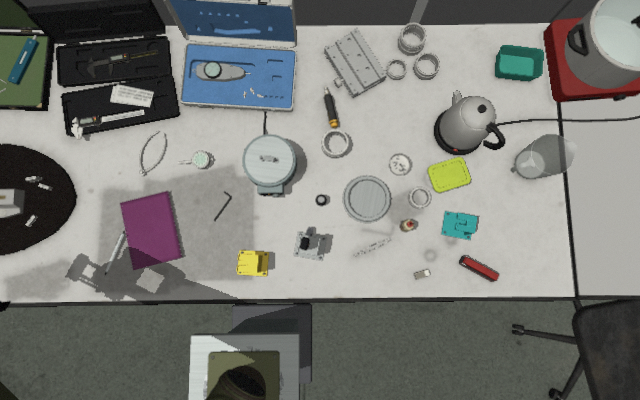

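View pics/side0.png

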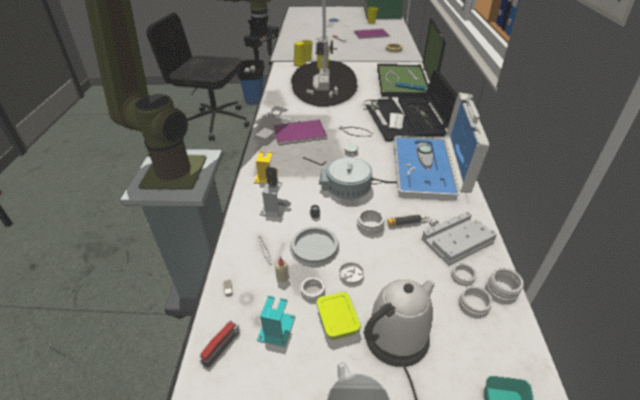

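The top view shows the heater at about (269,162) with its control box below it. The grey stand holding the lifter is at (310,243) and the lid rest at (367,198). The yellow and teal stands are decoys. I'll enlarge this area.

Run:
```python
from h import *
im=cv2.imread("pics/top0.png"); cv2.imwrite("pics/crop0.png",cv2.resize(im[130:270,235:400],None,fx=4.8,fy=4.2*1.0,interpolation=cv2.INTER_CUBIC))
c=load("top0")
for n,u,v,z in(("heater",269,160,75),("standtop",310,243,87),("rest",367,198,22)): print(n,pix2w(c,u,v,z).round(1))
```

```text
heater [657.6 -77.   75. ]
standtop [ 411.1 -197.8   87. ]
rest [ 549.5 -371.    22. ]
```

View pics/crop0.png

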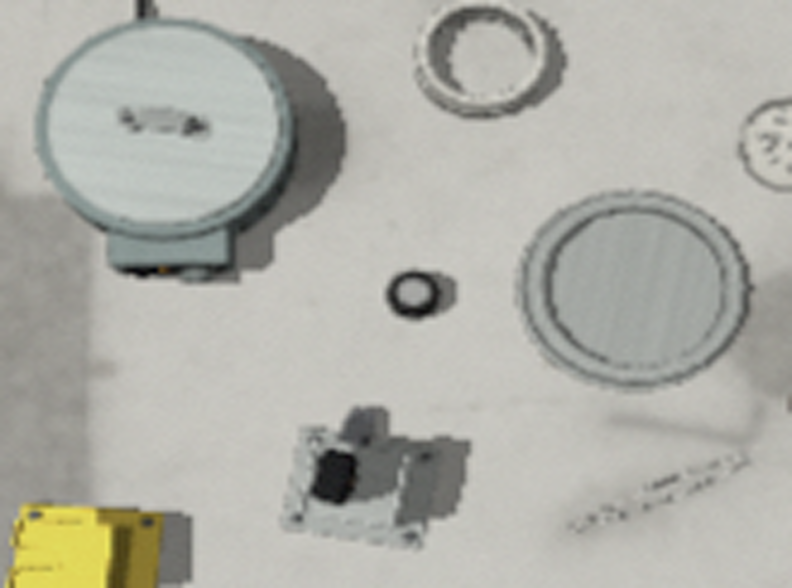

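```bash
cat >> h.py <<'E'
def go(p,yaw,pos=None):
    """shift (cm) in tool axes and turn (deg) to bring TCP to p, tool down, tool y at angle yaw deg in world"""
    s=bot.read_state(); M=R.from_rotvec(s["tool_rot"]); a=np.radians(yaw)
    y=np.array([np.cos(a),np.sin(a),0]); z=np.array([0,0,-1.]); T=R.from_matrix(np.c_[np.cross(y,z),y,z])
    print("d cm",(M.inv().apply(np.array(p)-s["ee_pos"])/10).round(2),"w deg",np.degrees((M.inv()*T).as_rotvec()).round(1))
E
python3 - <<'E'
from h import *
c=load("top0"); g=pix2w(c,304.6,243.1,155); print(g)
go([g[0]-20,g[1],330],80)
E
```

```text
[ 408.02389799 -185.14566872  155.        ]
d cm [-42.99 -64.51  -9.63] w deg [ -0.1  -0.  -16.1]
```

```bash
python3 -m jog '[{"dx":-3.4,"dy":-5,"dz":-0.8,"wz":-2},{"dx":-6.8,"dy":-10,"dz":-1.5,"wz":-4},{"dx":-10.2,"dy":-15.2,"dz":-2.3,"wz":-6},{"dx":-13.6,"dy":-20.3,"dz":-3,"wz":-8},{"dx":-17,"dy":-25.4,"dz":-3.8,"wz":-10},{"dx":-20.4,"dy":-30.5,"dz":-4.5,"wz":-12},{"dx":-23.8,"dy":-35.6,"dz":-5.3,"wz":-14},{"dx":-27.2,"dy":-40.6,"dz":-6,"wz":-16}]'
python3 - <<'E'
from h import *
go([388,-185,330],80)
E
```

```text
d cm [-42.98 -64.5   -9.63] w deg [ -0.1  -0.  -16.1]invalid input at $[0]: expected keys dx, dy, dz, wx, wy, wz, fingers
```

All keys are required in each row.

```bash
python3 -m jog '[{"dx":-3.4,"dy":-5,"dz":-0.8,"wx":0,"wy":0,"wz":-2,"fingers":9.5},{"dx":-6.8,"dy":-10,"dz":-1.5,"wx":0,"wy":0,"wz":-4,"fingers":9.5},{"dx":-10.2,"dy":-15.2,"dz":-2.3,"wx":0,"wy":0,"wz":-6,"fingers":9.5},{"dx":-13.6,"dy":-20.3,"dz":-3,"wx":0,"wy":0,"wz":-8,"fingers":9.5},{"dx":-17,"dy":-25.4,"dz":-3.8,"wx":0,"wy":0,"wz":-10,"fingers":9.5},{"dx":-20.4,"dy":-30.5,"dz":-4.5,"wx":0,"wy":0,"wz":-12,"fingers":9.5},{"dx":-23.8,"dy":-35.6,"dz":-5.3,"wx":0,"wy":0,"wz":-14,"fingers":9.5},{"dx":-27.2,"dy":-40.6,"dz":-6,"wx":0,"wy":0,"wz":-16,"fingers":9.5}]'
python3 - <<'E'
from h import *
go([388,-185,330],80)
E
```

```text
clock: 1.1
ee_pos: [351.3, 97.6, 293.7]
tool_rot: [0.274, 3.129, 0.0]
wrist_force: [1.6, -0.4, -0.3]
grip_width: 95.1
grip_force: 0.0
d cm [ -8.53 -27.19  -3.63] w deg [ 0.  0. -0.]
```

```bash
python3 -m jog '[{"dx":-1.7,"dy":-5.4,"dz":-0.7,"wx":0,"wy":0,"wz":0,"fingers":9.5},{"dx":-3.4,"dy":-10.8,"dz":-1.4,"wx":0,"wy":0,"wz":0,"fingers":9.5},{"dx":-5.1,"dy":-16.3,"dz":-2.1,"wx":0,"wy":0,"wz":0,"fingers":9.5},{"dx":-6.8,"dy":-21.7,"dz":-2.8,"wx":0,"wy":0,"wz":0,"fingers":9.5},{"dx":-8.3,"dy":-26.3,"dz":-3.6,"wx":0,"wy":0,"wz":0,"fingers":9.5},{"dx":-8.3,"dy":-26.3,"dz":-3.6,"wx":0,"wy":0,"wz":0,"fingers":9.5},{"dx":-8.3,"dy":-26.3,"dz":-3.6,"wx":0,"wy":0,"wz":0,"fingers":9.5},{"dx":-8.3,"dy":-26.3,"dz":-3.6,"wx":0,"wy":0,"wz":0,"fingers":9.5}]'
python3 - <<'E'
from h import *
im,c=snap("wrist","w1"); np.set_printoptions(suppress=True,precision=3); print(c); st()
E
```

```text
clock: 2.1
ee_pos: [387.1, -172.9, 329.3]
tool_rot: [-0.274, -3.129, -0.001]
wrist_force: [0.4, 0.7, 0.7]
grip_width: 95.4
grip_force: 0.0
{'fx': 304.52397717967256, 'fy': 304.52397717967256, 'cx': 319.72355438441195, 'cy': 195.10298661739924, 'k1': -0.0033400448021359964, 'pose': array([[   0.174,    0.945,    0.278,  308.734],
       [   0.985,   -0.166,   -0.05 , -160.299],
       [  -0.001,    0.283,   -0.959,  481.011],
       [   0.   ,    0.   ,    0.   ,    1.   ]])}
{'clock': 2.15, 'ee_pos': [387.14, -172.926, 329.44], 'tool_rot': [-0.274, -3.13, -0.0], 'wrist_force': [-0.102, 0.41, -0.435], 'grip_width': 95.011, 'grip_force': 0.0, 'joint_pos': [-0.547, -0.441, 1.991, 0.0, 1.592, -1.943]}
```

View pics/w1.png

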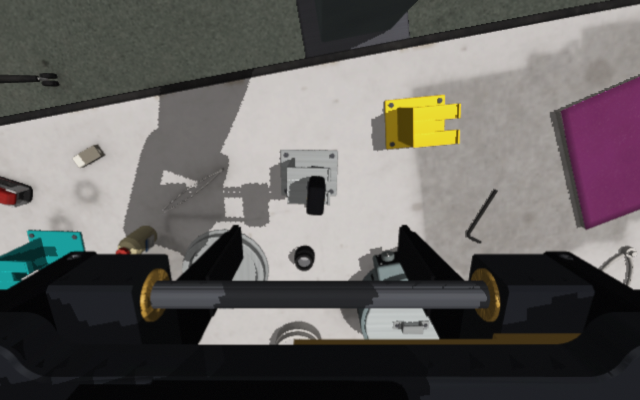

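The wrist view shows the grey stand's base corners at about (281,150), (337,150) and (338,200). The black grip stands at (316,195), in line with the tool. I'll enlarge it for detail.

Run:
```python
from h import *
im=cv2.imread("pics/w1.png"); cv2.imwrite("pics/crop1.png",cv2.resize(im[140:220,265:355],None,fx=7,fy=7,interpolation=cv2.INTER_CUBIC))
```

```text
(no output)
```

View pics/crop1.png

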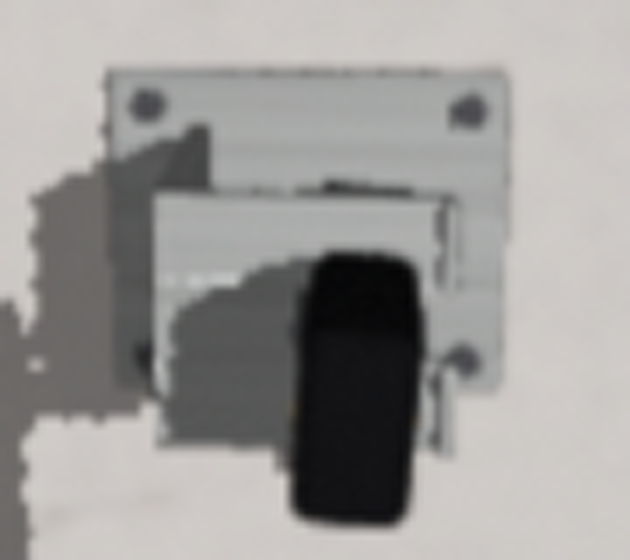

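Run:
```python
from h import *
from scipy.optimize import least_squares
c=load("w1")
q=np.array([(107,70),(508,70),(500,392),(155,195),(157,447),(462,197),(455,457)])/7+[265,140]
m=np.array([(-37,-55,6),(-37,35,6),(37,35,6),(-25,-37,87),(25,-37,87),(-25,21,91),(25,21,91)])
def f(p):
    a=p[2]; A=np.array([[np.cos(a),-np.sin(a),0],[np.sin(a),np.cos(a),0],[0,0,1]])
    return np.concatenate([w2pix(c,A@k+[p[0],p[1],0])-t for k,t in zip(m,q)])
r=least_squares(f,[410,-190,-.17]); print(r.x[:2],np.degrees(r.x[2]),r.fun.round(1))
print(pix2w(c,265+356/7,140+427/7,155))
for a in [(300,330),(415,330),(293,515),(405,520)]: print(pix2w(c,265+a[0]/7,140+a[1]/7,155).round(1))
# top view check
p=r.x; print(w2pix(load("top0"),[p[0],p[1],155]))
# heater/lid rest
t=load("top0")
print("rest",pix2w(t,235+635/4.8,130+288/4.2,22),"lid",pix2w(t,235+163/4.8,130+123/4.2,88))
```

```text
[ 409.86852283 -185.28007432] -10.445258644091396 [-0.  -0.2  0.5  0.3  0.5 -0.2 -0.6 -0.2 -0.   0.  -0.2  0.5  0.1 -0.2]
[ 409.43498919 -182.66290827  155.        ]
[ 392.1 -188.5  155. ]
[ 395.2 -170.6  155. ]
[ 422.4 -195.4  155. ]
[ 426.4 -177.6  155. ]
[304.64895754 242.41052529]
rest [ 547.6759675  -371.80091956   22.        ] lid [656.50288663 -78.47003843  88.        ]
```

Run:
```python
from h import *
go([409.5,-183.5,117],79)
```

```text
d cm [-2.39 -0.66 21.24] w deg [ 0. -0.  1.]
```

```bash
python3 -m jog '[{"dx":-2.4,"dy":-0.7,"dz":4,"wx":0,"wy":0,"wz":1,"fingers":7},{"dx":-2.4,"dy":-0.7,"dz":9,"wx":0,"wy":0,"wz":1,"fingers":6},{"dx":-2.4,"dy":-0.7,"dz":14,"wx":0,"wy":0,"wz":1,"fingers":6},{"dx":-2.4,"dy":-0.7,"dz":18,"wx":0,"wy":0,"wz":1,"fingers":6},{"dx":-2.4,"dy":-0.7,"dz":20.3,"wx":0,"wy":0,"wz":1,"fingers":6},{"dx":-2.4,"dy":-0.7,"dz":21.2,"wx":0,"wy":0,"wz":1,"fingers":6},{"dx":-2.4,"dy":-0.7,"dz":21.2,"wx":0,"wy":0,"wz":1,"fingers":5},{"dx":-2.4,"dy":-0.7,"dz":21.2,"wx":0,"wy":0,"wz":1,"fingers":4}]' 60
python3 - <<'E'
from h import *
st()
E
```

```text
clock: 3.15
ee_pos: [410.5, -185.5, 119.2]
tool_rot: [0.303, 3.124, -0.002]
wrist_force: [-0.4, 0.2, 0.7]
grip_width: 45.2
grip_force: 0.0
{'clock': 3.15, 'ee_pos': [410.515, -185.539, 119.192], 'tool_rot': [0.303, 3.124, -0.002], 'wrist_force': [-0.416, 0.202, 0.669], 'grip_width': 45.244, 'grip_force': 0.0, 'joint_pos': [-0.544, -0.234, 2.193, 0.0, 1.181, -1.921]}
```

```bash
python3 -m jog '[{"dx":0,"dy":0.1,"dz":0.1,"wx":0,"wy":0,"wz":0,"fingers":3},{"dx":0,"dy":0.1,"dz":0.1,"wx":0,"wy":0,"wz":0,"fingers":2.4},{"dx":0,"dy":0.1,"dz":0.1,"wx":0,"wy":0,"wz":0,"fingers":1},{"dx":0,"dy":0.1,"dz":0.1,"wx":0,"wy":0,"wz":0,"fingers":1},{"dx":0,"dy":0.1,"dz":0.1,"wx":0,"wy":0,"wz":0,"fingers":1},{"dx":0,"dy":0.1,"dz":0.1,"wx":0,"wy":0,"wz":0,"fingers":1},{"dx":0,"dy":0.1,"dz":0.1,"wx":0,"wy":0,"wz":0,"fingers":1},{"dx":0,"dy":0.1,"dz":0.1,"wx":0,"wy":0,"wz":0,"fingers":1}]' 60
```

```text
clock: 4.15
ee_pos: [409.9, -184.2, 117.0]
tool_rot: [0.304, 3.127, 0.001]
wrist_force: [-1.2, 3.8, 4.6]
grip_width: 19.6
grip_force: 60.0
```

```bash
python3 -m jog '[{"dx":0,"dy":0,"dz":-0.5,"wx":0,"wy":0,"wz":0,"fingers":1},{"dx":0,"dy":0,"dz":-1,"wx":0,"wy":0,"wz":0,"fingers":1},{"dx":0,"dy":0,"dz":-1,"wx":0,"wy":0,"wz":0,"fingers":1},{"dx":0,"dy":1,"dz":-1,"wx":0,"wy":0,"wz":0,"fingers":1},{"dx":0,"dy":3,"dz":-1,"wx":0,"wy":0,"wz":0,"fingers":1},{"dx":0,"dy":6,"dz":-1,"wx":0,"wy":0,"wz":0,"fingers":1},{"dx":0,"dy":8,"dz":-1,"wx":0,"wy":0,"wz":0,"fingers":1},{"dx":0,"dy":8,"dz":-1,"wx":0,"wy":0,"wz":0,"fingers":1}]'
python3 - <<'E'
from h import *
st(); go([640,-10,330],83.5)
E
```

```text
clock: 5.15
ee_pos: [425.1, -104.5, 126.3]
tool_rot: [-0.3, -3.127, -0.0]
wrist_force: [0.8, -0.5, -1.5]
grip_width: 19.4
grip_force: 60.0
{'clock': 5.15, 'ee_pos': [425.058, -104.455, 126.305], 'tool_rot': [-0.3, -3.127, -0.0], 'wrist_force': [0.804, -0.491, -1.467], 'grip_width': 19.368, 'grip_force': 59.999, 'joint_pos': [-0.364, -0.275, 2.212, -0.0, 1.205, -1.743]}
d cm [-19.29  13.36 -20.38] w deg [ 0.  -0.  -4.5]
```

```bash
python3 -m jog '[{"dx":0,"dy":1,"dz":-5,"wx":0,"wy":0,"wz":-1,"fingers":1},{"dx":-2,"dy":4,"dz":-10,"wx":0,"wy":0,"wz":-2,"fingers":1},{"dx":-5,"dy":7,"dz":-14,"wx":0,"wy":0,"wz":-3,"fingers":1},{"dx":-9,"dy":9.5,"dz":-17.5,"wx":0,"wy":0,"wz":-4,"fingers":1},{"dx":-13.5,"dy":11.5,"dz":-20,"wx":0,"wy":0,"wz":-4.5,"fingers":1},{"dx":-18,"dy":13,"dz":-20.4,"wx":0,"wy":0,"wz":-4.5,"fingers":1},{"dx":-19.3,"dy":13.4,"dz":-20.4,"wx":0,"wy":0,"wz":-4.5,"fingers":1},{"dx":-19.3,"dy":13.4,"dz":-20.4,"wx":0,"wy":0,"wz":-4.5,"fingers":1}]'
python3 - <<'E'
from h import *
im,c=snap("wrist","w2"); st()
im=cv2.imread("pics/w2.png"); cv2.imwrite("pics/crop2.png",cv2.resize(im[100:300,120:440],None,fx=2.5,fy=2.5,interpolation=cv2.INTER_CUBIC))
E
```

```text
clock: 6.15
ee_pos: [640.3, -12.0, 329.2]
tool_rot: [-0.182, -3.134, 0.0]
wrist_force: [-0.4, 0.4, -2.3]
grip_width: 20.1
grip_force: 60.0
{'clock': 6.2, 'ee_pos': [639.658, -11.983, 329.513], 'tool_rot': [-0.182, -3.134, 0.0], 'wrist_force': [-0.594, 0.742, -2.116], 'grip_width': 19.823, 'grip_force': 59.999, 'joint_pos': [-0.102, 0.062, 1.558, -0.0, 1.525, -1.557]}
```

View pics/crop2.png

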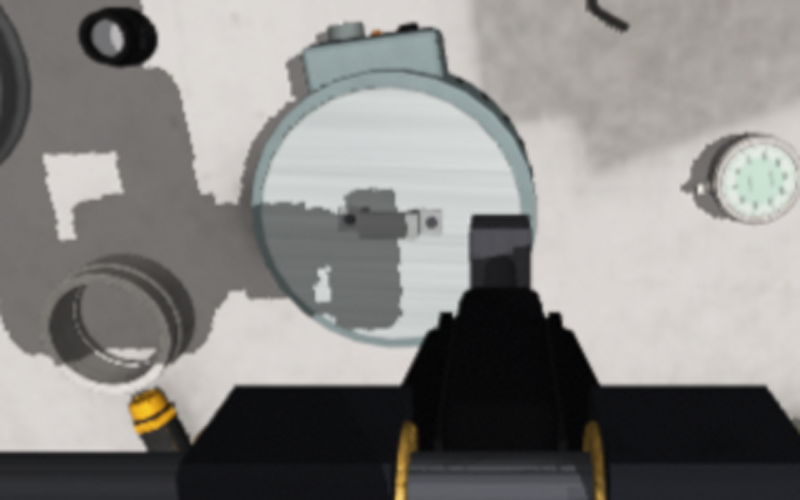

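The crop shows the lid disc spanning about x 258–525 and y 88–340, with the loop feet from (340,220) to (442,221). The lifter's shoulder block has its lower rear edge at (470–530,215).

Run:
```python
from h import *
c=load("w2"); P=lambda x,y,z: pix2w(c,120+x/2.5,100+y/2.5,z)
l,r=P(348,219,77),P(431,221,77); d=r-l; print("feet",l,r,(l+r)/2,"y angle",np.degrees(np.arctan2(d[1],d[0])),np.hypot(*d[:2]))
l,r=P(340,220,76),P(442,221,76); d=r-l; print("feet ends",(l+r)/2,"y angle",np.degrees(np.arctan2(d[1],d[0])),np.hypot(*d[:2]))
im=cv2.imread("pics/w2.png")
g=cv2.cvtColor(im,cv2.COLOR_BGR2HSV)
# lid rim points read by eye
pts=[(258,205),(525,190),(391,88),(300,120),(482,120),(266,260),(385,341),(275,155),(510,155)]
w=np.array([P(x,y,75)[:2] for x,y in pts])
A=np.c_[2*w,np.ones(len(w))]; s=np.linalg.lstsq(A,(w**2).sum(1),rcond=None)[0]; print("lid circ",s[:2],np.sqrt(s[2]+s[:2]@s[:2]), (np.hypot(*(w-s[:2]).T)).round(1))
a,b=P(471,215,227.4),P(529,215,227.4); print("block rear",a,b,(a+b)/2,np.degrees(np.arctan2(*(b-a)[[1,0]])))
```

```text
feet [658.64918404 -99.41417947  77.        ] [665.02265628 -54.27751397  77.        ] [661.83592016 -76.84584672  77.        ] y angle 81.96274962615216 45.58442410568959
feet ends [662.45998181 -76.25460372  76.        ] y angle 82.81076360289742 56.18801381325038
lid circ [663.44059336 -75.11776094] 73.85213847891681 [74.7 74.6 72.7 73.4 74.5 75.8 72.  72.7 74.1]
block rear [626.01453567 -21.55939731 227.4       ] [628.31144227  -1.72950785 227.4       ] [627.16298897 -11.64445258 227.4       ] 83.39284330551105
```

Run:
```python
from h import *
go([588.2,-65.9,195],82.5)
```

```text
d cm [ 4.45 -5.95 13.46] w deg [-0.  -0.1  0.9]
```

```bash
python3 -m jog '[{"dx":2,"dy":-3,"dz":0,"wx":0,"wy":0,"wz":0.9,"fingers":1},{"dx":4.45,"dy":-5.95,"dz":2,"wx":0,"wy":0,"wz":0.9,"fingers":1},{"dx":4.45,"dy":-5.95,"dz":6,"wx":0,"wy":0,"wz":0.9,"fingers":1},{"dx":4.45,"dy":-5.95,"dz":10,"wx":0,"wy":0,"wz":0.9,"fingers":1},{"dx":4.45,"dy":-5.95,"dz":12.5,"wx":0,"wy":0,"wz":0.9,"fingers":1},{"dx":4.45,"dy":-5.95,"dz":13.5,"wx":0,"wy":0,"wz":0.9,"fingers":1},{"dx":4.45,"dy":-5.95,"dz":13.5,"wx":0,"wy":0,"wz":0.9,"fingers":1},{"dx":4.45,"dy":-5.95,"dz":13.5,"wx":0,"wy":0,"wz":0.9,"fingers":1}]'
python3 - <<'E'
from h import *
snap("side","s2");snap("top","t2");s=st()
a=cv2.imread("pics/s2.png");b=cv2.imread("pics/t2.png")
c=load("s2"); u=w2pix(c,[640,-77,80]).astype(int); print(u)
A=cv2.resize(a[u[1]-45:u[1]+30,u[0]-50:u[0]+50],None,fx=8,fy=8,interpolation=cv2.INTER_CUBIC)
cv2.imwrite("pics/s2c.png",A); print("crop origin",u-[50,45])
go([588.2,-65.9,180],82.5)
E
```

```text
clock: 7.2
ee_pos: [590.0, -65.7, 197.6]
tool_rot: [0.206, 3.132, -0.001]
wrist_force: [-0.2, 0.7, -2.3]
grip_width: 20.1
grip_force: 60.0
{'clock': 7.3, 'ee_pos': [590.134, -65.648, 197.464], 'tool_rot': [0.206, 3.132, -0.001], 'wrist_force': [0.759, 0.396, -2.443], 'grip_width': 19.793, 'grip_force': 59.999, 'joint_pos': [-0.201, 0.025, 1.817, -0.0, 1.297, -1.641]}
[343 167]
crop origin [293 122]
d cm [ 0.19 -0.05  1.75] w deg [-0.   0.2 -0. ]
```

View pics/s2c.png

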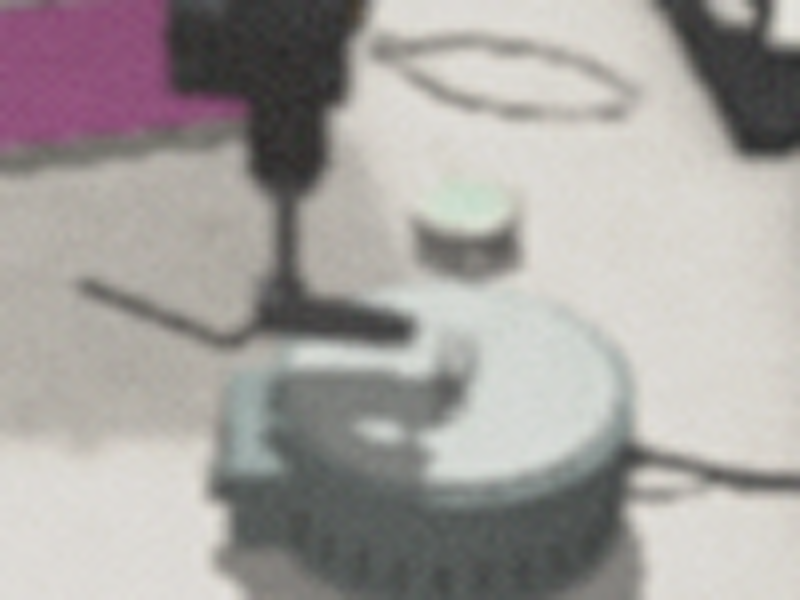

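The side view shows the tongue tip at (412,330), about 12 mm short of the strap at x 440–475 and above the lid. I'll lower it.

```bash
python3 -m jog '[{"dx":0,"dy":0,"dz":0.6,"wx":0,"wy":0,"wz":0,"fingers":1},{"dx":0,"dy":0,"dz":1.2,"wx":0,"wy":0,"wz":0,"fingers":1},{"dx":0,"dy":0,"dz":1.6,"wx":0,"wy":0,"wz":0,"fingers":1},{"dx":0,"dy":0,"dz":1.8,"wx":0,"wy":0,"wz":0,"fingers":1},{"dx":0,"dy":0,"dz":1.9,"wx":0,"wy":0,"wz":0,"fingers":1},{"dx":0,"dy":0,"dz":1.9,"wx":0,"wy":0,"wz":0,"fingers":1},{"dx":0,"dy":0,"dz":1.95,"wx":0,"wy":0,"wz":0,"fingers":1},{"dx":0,"dy":0,"dz":1.95,"wx":0,"wy":0,"wz":0,"fingers":1}]'
python3 - <<'E'
from h import *
st()
E
```

```text
clock: 8.3
ee_pos: [589.6, -65.5, 177.0]
tool_rot: [0.206, 3.134, -0.0]
wrist_force: [-3.2, 0.9, 4.3]
grip_width: 20.1
grip_force: 60.0
{'clock': 8.3, 'ee_pos': [589.571, -65.483, 177.05], 'tool_rot': [0.206, 3.134, -0.0], 'wrist_force': [-3.186, 0.851, 4.265], 'grip_width': 20.082, 'grip_force': 59.999, 'joint_pos': [-0.201, 0.041, 1.835, 0.0, 1.264, -1.641]}
```

```bash
python3 -m jog '[{"dx":-0.3,"dy":0,"dz":-0.02,"wx":0,"wy":0,"wz":0,"fingers":1},{"dx":-0.6,"dy":0,"dz":-0.02,"wx":0,"wy":0,"wz":0,"fingers":1},{"dx":-0.9,"dy":0,"dz":-0.02,"wx":0,"wy":0,"wz":0,"fingers":1},{"dx":-1.2,"dy":0,"dz":-0.02,"wx":0,"wy":0,"wz":0,"fingers":1},{"dx":-1.5,"dy":0,"dz":-0.02,"wx":0,"wy":0,"wz":0,"fingers":1},{"dx":-1.8,"dy":0,"dz":-0.02,"wx":0,"wy":0,"wz":0,"fingers":1},{"dx":-2.0,"dy":0,"dz":-0.02,"wx":0,"wy":0,"wz":0,"fingers":1},{"dx":-2.0,"dy":0,"dz":-0.02,"wx":0,"wy":0,"wz":0,"fingers":1}]'
python3 - <<'E'
from h import *
st();snap("side","s3");snap("top","t3")
a=cv2.imread("pics/s3.png")[122:197,293:393];b=cv2.imread("pics/t3.png")[125:200,225:325]
cv2.imwrite("pics/c3.png",np.vstack([cv2.resize(a,None,fx=8,fy=4,interpolation=cv2.INTER_CUBIC),cv2.resize(b,None,fx=8,fy=4,interpolation=cv2.INTER_CUBIC)]))
E
```

```text
clock: 9.3
ee_pos: [610.1, -68.3, 177.0]
tool_rot: [0.206, 3.133, -0.0]
wrist_force: [-0.2, 0.5, 5.5]
grip_width: 19.9
grip_force: 60.0
{'clock': 9.3, 'ee_pos': [610.13, -68.263, 176.978], 'tool_rot': [0.206, 3.133, -0.0], 'wrist_force': [-0.234, 0.459, 5.55], 'grip_width': 19.916, 'grip_force': 59.999, 'joint_pos': [-0.199, 0.085, 1.789, 0.0, 1.265, -1.638]}
```

View pics/c3.png

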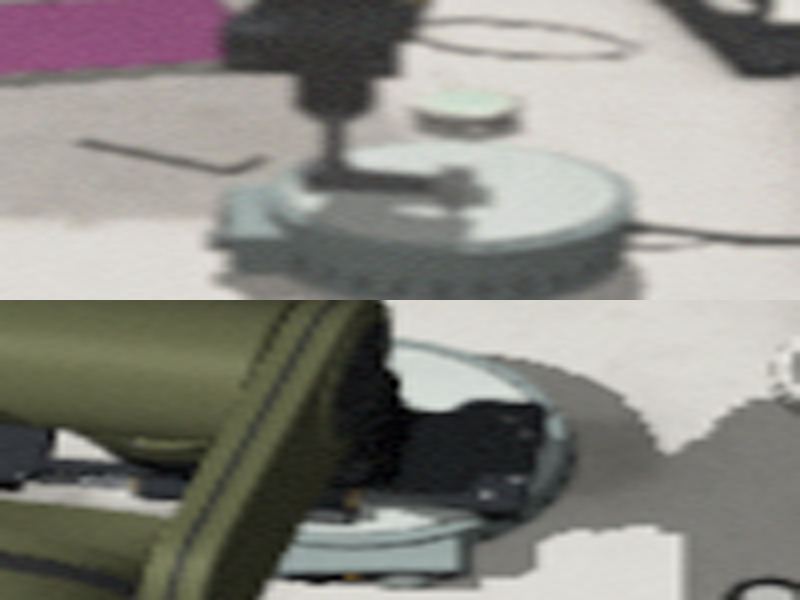

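The tip is at the loop and the lateral force is near zero. Next I'll push on in small steps until it jams.

```bash
python3 -m jog '[{"dx":-0.2,"dy":0,"dz":0,"wx":0,"wy":0,"wz":0,"fingers":1},{"dx":-0.4,"dy":0,"dz":0,"wx":0,"wy":0,"wz":0,"fingers":1},{"dx":-0.6,"dy":0,"dz":0,"wx":0,"wy":0,"wz":0,"fingers":1},{"dx":-0.8,"dy":0,"dz":0,"wx":0,"wy":0,"wz":0,"fingers":1},{"dx":-1,"dy":0,"dz":0,"wx":0,"wy":0,"wz":0,"fingers":1},{"dx":-1.1,"dy":0,"dz":0,"wx":0,"wy":0,"wz":0,"fingers":1},{"dx":-1.1,"dy":0,"dz":0,"wx":0,"wy":0,"wz":0,"fingers":1},{"dx":-1.1,"dy":0,"dz":0,"wx":0,"wy":0,"wz":0,"fingers":1}]'
```

```text
clock: 10.4
ee_pos: [620.2, -69.6, 177.0]
tool_rot: [0.206, 3.135, -0.0]
wrist_force: [-3.5, 1.0, 6.7]
grip_width: 20.0
grip_force: 60.0
```

```bash
python3 -m jog '[{"dx":-0.1,"dy":0,"dz":0,"wx":0,"wy":0,"wz":0,"fingers":1},{"dx":-0.2,"dy":0,"dz":0,"wx":0,"wy":0,"wz":0,"fingers":1},{"dx":-0.3,"dy":0,"dz":0,"wx":0,"wy":0,"wz":0,"fingers":1},{"dx":-0.3,"dy":0,"dz":0,"wx":0,"wy":0,"wz":0,"fingers":1},{"dx":-0.4,"dy":0,"dz":0,"wx":0,"wy":0,"wz":0,"fingers":1},{"dx":-0.4,"dy":0,"dz":0,"wx":0,"wy":0,"wz":0,"fingers":1},{"dx":-0.4,"dy":0,"dz":0,"wx":0,"wy":0,"wz":0,"fingers":1},{"dx":-0.4,"dy":0,"dz":0,"wx":0,"wy":0,"wz":0,"fingers":1}]'
```

```text
clock: 11.4
ee_pos: [623.9, -70.1, 177.0]
tool_rot: [-0.206, -3.135, 0.0]
wrist_force: [-5.0, -0.3, 7.0]
grip_width: 19.4
grip_force: 60.0
```

```bash
python3 -m jog '[{"dx":-0.1,"dy":0,"dz":-0.03,"wx":0,"wy":0,"wz":0,"fingers":1},{"dx":-0.2,"dy":0,"dz":-0.03,"wx":0,"wy":0,"wz":0,"fingers":1},{"dx":-0.3,"dy":0,"dz":-0.03,"wx":0,"wy":0,"wz":0,"fingers":1},{"dx":-0.4,"dy":0,"dz":-0.03,"wx":0,"wy":0,"wz":0,"fingers":1},{"dx":-0.4,"dy":0,"dz":-0.03,"wx":0,"wy":0,"wz":0,"fingers":1},{"dx":-0.4,"dy":0,"dz":-0.03,"wx":0,"wy":0,"wz":0,"fingers":1},{"dx":-0.4,"dy":0,"dz":-0.03,"wx":0,"wy":0,"wz":0,"fingers":1},{"dx":-0.4,"dy":0,"dz":-0.03,"wx":0,"wy":0,"wz":0,"fingers":1}]'
```

```text
clock: 12.4
ee_pos: [628.1, -70.6, 177.1]
tool_rot: [0.206, 3.135, -0.0]
wrist_force: [-4.3, -0.2, 5.2]
grip_width: 19.9
grip_force: 60.0
```

```bash
python3 -m jog '[{"dx":-0.1,"dy":0,"dz":-0.01,"wx":0,"wy":0,"wz":0,"fingers":1},{"dx":-0.2,"dy":0,"dz":-0.01,"wx":0,"wy":0,"wz":0,"fingers":1},{"dx":-0.3,"dy":0,"dz":-0.01,"wx":0,"wy":0,"wz":0,"fingers":1},{"dx":-0.4,"dy":0,"dz":-0.01,"wx":0,"wy":0,"wz":0,"fingers":1},{"dx":-0.4,"dy":0,"dz":-0.01,"wx":0,"wy":0,"wz":0,"fingers":1},{"dx":-0.4,"dy":0,"dz":-0.01,"wx":0,"wy":0,"wz":0,"fingers":1},{"dx":-0.4,"dy":0,"dz":-0.01,"wx":0,"wy":0,"wz":0,"fingers":1},{"dx":-0.4,"dy":0,"dz":-0.01,"wx":0,"wy":0,"wz":0,"fingers":1}]'
```

```text
clock: 13.4
ee_pos: [631.9, -71.1, 177.0]
tool_rot: [-0.206, -3.135, 0.0]
wrist_force: [-3.8, 0.3, 6.2]
grip_width: 19.7
grip_force: 60.0
```

```bash
python3 -m jog '[{"dx":-0.1,"dy":0,"dz":-0.02,"wx":0,"wy":0,"wz":0,"fingers":1},{"dx":-0.2,"dy":0,"dz":-0.02,"wx":0,"wy":0,"wz":0,"fingers":1},{"dx":-0.3,"dy":0,"dz":-0.02,"wx":0,"wy":0,"wz":0,"fingers":1},{"dx":-0.4,"dy":0,"dz":-0.02,"wx":0,"wy":0,"wz":0,"fingers":1},{"dx":-0.4,"dy":0,"dz":-0.02,"wx":0,"wy":0,"wz":0,"fingers":1},{"dx":-0.4,"dy":0,"dz":-0.02,"wx":0,"wy":0,"wz":0,"fingers":1},{"dx":-0.4,"dy":0,"dz":-0.02,"wx":0,"wy":0,"wz":0,"fingers":1},{"dx":-0.4,"dy":0,"dz":-0.02,"wx":0,"wy":0,"wz":0,"fingers":1}]'
```

```text
clock: 14.4
ee_pos: [633.8, -71.3, 177.3]
tool_rot: [-0.205, -3.128, -0.0]
wrist_force: [-11.0, 1.2, 10.4]
grip_width: 19.6
grip_force: 60.0
```

It has jammed: 11 N, with only 1.9 mm of the 4 mm travelled. I'll relax the push to about zero so the spigot isn't pressed sideways, then lift.

```bash
python3 -m jog '[{"dx":-0.03,"dy":0,"dz":0,"wx":0,"wy":0,"wz":0,"fingers":1},{"dx":-0.03,"dy":0,"dz":0,"wx":0,"wy":0,"wz":0,"fingers":1},{"dx":-0.03,"dy":0,"dz":0,"wx":0,"wy":0,"wz":0,"fingers":1},{"dx":0.1,"dy":0,"dz":-0.05,"wx":0,"wy":0,"wz":0,"fingers":1},{"dx":0.19,"dy":0,"dz":-0.1,"wx":0,"wy":0,"wz":0,"fingers":1},{"dx":0.19,"dy":0,"dz":-0.15,"wx":0,"wy":0,"wz":0,"fingers":1},{"dx":0.19,"dy":0,"dz":-0.15,"wx":0,"wy":0,"wz":0,"fingers":1},{"dx":0.19,"dy":0,"dz":-0.15,"wx":0,"wy":0,"wz":0,"fingers":1}]'
python3 - <<'E'
from h import *
s=st(); print(np.round(s["torque"],2)); M=R.from_rotvec(s["tool_rot"]).as_matrix(); print(M.round(4))
E
```

```text
clock: 15.4
ee_pos: [633.6, -71.3, 177.2]
tool_rot: [-0.206, -3.133, -0.0]
wrist_force: [-1.0, 0.1, -3.1]
grip_width: 19.8
grip_force: 60.0
{'clock': 15.4, 'ee_pos': [633.557, -71.293, 177.192], 'tool_rot': [-0.206, -3.133, -0.0], 'wrist_force': [-1.029, 0.143, -3.056], 'grip_width': 19.787, 'grip_force': 59.999, 'joint_pos': [-0.196, 0.138, 1.731, -0.0, 1.274, -1.636]}
[0.03 0.45 0.09]
[[-9.914e-01  1.308e-01 -1.700e-03]
 [ 1.308e-01  9.914e-01  3.000e-04]
 [ 1.800e-03  1.000e-04 -1.000e+00]]
```

```bash
python3 -m jog '[{"dx":0,"dy":0,"dz":-0.1,"wx":0,"wy":0,"wz":0,"fingers":1},{"dx":0,"dy":0,"dz":-0.2,"wx":0,"wy":0,"wz":0,"fingers":1},{"dx":0,"dy":0,"dz":-0.3,"wx":0,"wy":0,"wz":0,"fingers":1},{"dx":0,"dy":0,"dz":-0.4,"wx":0,"wy":0,"wz":0,"fingers":1},{"dx":0,"dy":0,"dz":-0.5,"wx":0,"wy":0,"wz":0,"fingers":1},{"dx":0,"dy":0,"dz":-0.6,"wx":0,"wy":0,"wz":0,"fingers":1},{"dx":0,"dy":0,"dz":-0.6,"wx":0,"wy":0,"wz":0,"fingers":1},{"dx":0,"dy":0,"dz":-0.6,"wx":0,"wy":0,"wz":0,"fingers":1}]'
python3 - <<'E'
from h import *
s=st(); print(np.round(s["torque"],2)); M=R.from_rotvec(s["tool_rot"]).as_matrix(); print(M.round(4))
E
```

```text
clock: 16.4
ee_pos: [634.4, -71.5, 184.9]
tool_rot: [0.206, 3.134, -0.0]
wrist_force: [-0.8, -0.1, -5.8]
grip_width: 19.7
grip_force: 60.0
{'clock': 16.4, 'ee_pos': [634.369, -71.46, 184.931], 'tool_rot': [0.206, 3.134, -0.0], 'wrist_force': [-0.768, -0.103, -5.842], 'grip_width': 19.724, 'grip_force': 59.999, 'joint_pos': [-0.196, 0.132, 1.725, -0.0, 1.284, -1.636]}
[ 0.16  0.27 -0.03]
[[-9.914e-01  1.308e-01  1.000e-03]
 [ 1.308e-01  9.914e-01 -3.000e-04]
 [-1.000e-03 -1.000e-04 -1.000e+00]]
```

```bash
python3 -m jog '[{"dx":0,"dy":0,"dz":-0.3,"wx":0,"wy":0,"wz":0,"fingers":1},{"dx":0,"dy":0,"dz":-0.7,"wx":0,"wy":0,"wz":0,"fingers":1},{"dx":0,"dy":0,"dz":-1.2,"wx":0,"wy":0,"wz":0,"fingers":1},{"dx":0,"dy":0,"dz":-1.8,"wx":0,"wy":0,"wz":0,"fingers":1},{"dx":0,"dy":0,"dz":-2.4,"wx":0,"wy":0,"wz":0,"fingers":1},{"dx":0,"dy":0,"dz":-2.8,"wx":0,"wy":0,"wz":0,"fingers":1},{"dx":0,"dy":0,"dz":-3,"wx":0,"wy":0,"wz":0,"fingers":1},{"dx":0,"dy":0,"dz":-3,"wx":0,"wy":0,"wz":0,"fingers":1}]'
python3 - <<'E'
from h import *
s=st(); snap("side","s4"); a=cv2.imread("pics/s4.png")[112:197,293:393]
cv2.imwrite("pics/c4.png",cv2.resize(a,None,fx=7,fy=7,interpolation=cv2.INTER_CUBIC))
t=load("top0")
# lid-rest circle fit in original top picture: outer edge at z=0..22 ; read inner/outer edges by eye from crop0
E
```

```text
clock: 17.4
ee_pos: [634.1, -71.4, 214.6]
tool_rot: [0.206, 3.135, -0.0]
wrist_force: [0.1, -0.1, -5.1]
grip_width: 19.8
grip_force: 60.0
{'clock': 17.4, 'ee_pos': [634.11, -71.393, 214.586], 'tool_rot': [0.206, 3.135, -0.0], 'wrist_force': [0.066, -0.08, -5.134], 'grip_width': 19.763, 'grip_force': 59.999, 'joint_pos': [-0.196, 0.11, 1.697, -0.0, 1.334, -1.636]}
```

View pics/c4.png

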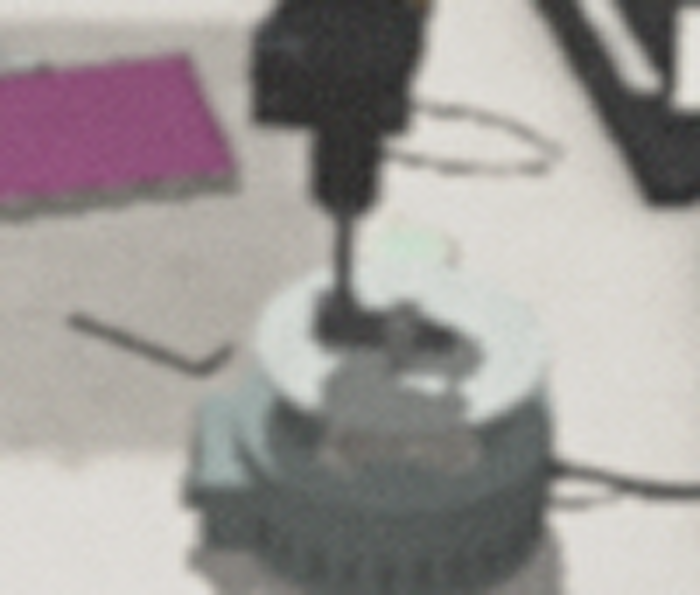

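The lid hangs level about 37 mm up, with the strap around the tongue at (405,325). Next I'll fit circles by code to locate the rest and the lid in hand.

```bash
cat > circ.py <<'E'
from h import *
from scipy.optimize import minimize
from scipy.ndimage import map_coordinates
def fit(fn,r,z,p0,span=8,arc=(0,360)):
    g=cv2.cvtColor(cv2.imread("pics/%s.png"%fn),cv2.COLOR_BGR2GRAY).astype(float); g=cv2.GaussianBlur(g,(0,0),.6); c=load(fn)
    a=np.radians(np.arange(arc[0],arc[1],3)); D=np.c_[np.cos(a),np.sin(a)]
    def s(x,y,rr):
        q=np.array([w2pix(c,[x+rr*d[0],y+rr*d[1],z]) for d in D]); return map_coordinates(g,[q[:,1],q[:,0]],order=1,mode="nearest")
    def cost(p): return -np.mean(np.minimum(np.abs(s(p[0],p[1],r+1.5)-s(p[0],p[1],r-1.5)),40))
    best=min((cost([p0[0]+i,p0[1]+j]),p0[0]+i,p0[1]+j) for i in range(-span,span+1,2) for j in range(-span,span+1,2))
    m=minimize(cost,best[1:],method="Nelder-Mead",options=dict(initial_simplex=[[best[1],best[2]],[best[1]+2,best[2]],[best[1],best[2]+2]])); return m.x.round(1),round(-m.fun,1)
E
python3 - <<'E'
from circ import *
H=[660,-77];Q=[549,-372]
for fn in("top0","side0"):
    print(fn,"lid",fit(fn,71.5,75,H),"heater",fit(fn,80,70,H),"rest in",fit(fn,58,22,Q),"foot",fit(fn,75,0,Q),"rim",fit(fn,73,22,Q))
print("w2 lid",fit("w2",71.5,75,H),"heater",fit("w2",80,70,H))
print("s2 lid",fit("s2",71.5,75,H),"heater",fit("s2",80,70,H),"s4 lid",fit("s4",71.5,112.5,[663,-77]),"heater",fit("s4",80,70,H,arc=(180,360)))
E
```

```text
top0 lid (array([660.5, -75.4]), np.float64(22.2)) heater (array([661.4, -75.2]), np.float64(19.3)) rest in (array([ 550.2, -367.3]), np.float64(15.2)) foot (array([ 552.6, -373.1]), np.float64(21.5)) rim (array([ 549.3, -370.9]), np.float64(20.4))
side0 lid (array([660.1, -76.3]), np.float64(11.6)) heater (array([663. , -77.5]), np.float64(9.6)) rest in (array([ 557. , -383.7]), np.float64(16.8)) foot (array([ 550.8, -371.5]), np.float64(20.4)) rim (array([ 552. , -391.7]), np.float64(20.9))
w2 lid (array([661.5, -76.4]), np.float64(27.6)) heater (array([662.5, -74.9]), np.float64(26.5))
s2 lid (array([658.1, -77.3]), np.float64(8.8)) heater (array([661.7, -76.5]), np.float64(8.7)) s4 lid (array([662.9, -79.4]), np.float64(8.1)) heater (array([659.6, -76.4]), np.float64(7.6))
```

Run:
```python
from circ import *
go([521.7,-366.2,225],82.5)
```

```text
d cm [  7.27 -30.7   -1.07] w deg [ 0. -0. -0.]
```

```bash
python3 -m jog '[{"dx":0.2,"dy":-1,"dz":-0.5,"wx":0,"wy":0,"wz":0,"fingers":1},{"dx":0.9,"dy":-4,"dz":-1,"wx":0,"wy":0,"wz":0,"fingers":1},{"dx":2,"dy":-8.4,"dz":-1,"wx":0,"wy":0,"wz":0,"fingers":1},{"dx":3.1,"dy":-13,"dz":-1,"wx":0,"wy":0,"wz":0,"fingers":1},{"dx":4.2,"dy":-17.7,"dz":-1,"wx":0,"wy":0,"wz":0,"fingers":1},{"dx":5.3,"dy":-22.3,"dz":-1,"wx":0,"wy":0,"wz":0,"fingers":1},{"dx":6.3,"dy":-26.7,"dz":-1,"wx":0,"wy":0,"wz":0,"fingers":1},{"dx":7,"dy":-29.7,"dz":-1,"wx":0,"wy":0,"wz":0,"fingers":1}]'
python3 - <<'E'
from circ import *
go([521.7,-366.2,150],82.5)
E
```

```text
clock: 18.45
ee_pos: [524.4, -359.1, 224.7]
tool_rot: [-0.209, -3.134, 0.001]
wrist_force: [0.1, -0.2, -4.0]
grip_width: 19.9
grip_force: 60.0
d cm [ 0.17 -0.73  7.48] w deg [-0.  -0.  -0.1]
```

```bash
python3 -m jog '[{"dx":0.2,"dy":-0.5,"dz":0.5,"wx":0,"wy":0,"wz":0,"fingers":1},{"dx":0.2,"dy":-0.8,"dz":1.8,"wx":0,"wy":0,"wz":0,"fingers":1},{"dx":0.2,"dy":-0.8,"dz":3.4,"wx":0,"wy":0,"wz":0,"fingers":1},{"dx":0.2,"dy":-0.8,"dz":5,"wx":0,"wy":0,"wz":0,"fingers":1},{"dx":0.2,"dy":-0.8,"dz":6.4,"wx":0,"wy":0,"wz":0,"fingers":1},{"dx":0.2,"dy":-0.8,"dz":7.3,"wx":0,"wy":0,"wz":0,"fingers":1},{"dx":0.2,"dy":-0.8,"dz":7.5,"wx":0,"wy":0,"wz":0,"fingers":1},{"dx":0.2,"dy":-0.8,"dz":7.5,"wx":0,"wy":0,"wz":0,"fingers":1}]'
python3 - <<'E'
from circ import *
s=st(); snap("side","s5"); snap("top","t5"); snap("wrist","w5")
z=s["ee_pos"][2]-102.1; L=[551,-371.5]; print(z)
print("side lid",fit("s5",71.5,z,L),"rest foot",fit("s5",75,0,L,arc=(180,360)),"flange bottom",fit("s5",71.5,z-5,L,arc=(180,360)))
print("top lid",fit("t5",71.5,z,L), "foot",fit("t5",75,0,L))
print("side0 front foot",fit("side0",75,0,L,arc=(180,360)), "top0", fit("top0",75,0,L,arc=(90,270)),fit("top0",75,0,L,arc=(45,180)))
E
```

```text
clock: 19.45
ee_pos: [523.0, -364.5, 149.8]
tool_rot: [0.206, 3.134, -0.001]
wrist_force: [0.2, 0.2, -5.4]
grip_width: 19.6
grip_force: 60.0
{'clock': 19.45, 'ee_pos': [523.043, -364.507, 149.844], 'tool_rot': [0.206, 3.134, -0.001], 'wrist_force': [0.174, 0.211, -5.382], 'grip_width': 19.609, 'grip_force': 59.999, 'joint_pos': [-0.693, 0.16, 1.755, -0.0, 1.226, -2.132]}
47.74418683615693
side lid (array([ 553.7, -369.7]), np.float64(10.1)) rest foot (array([ 556.5, -382.7]), np.float64(17.1)) flange bottom (array([ 553.1, -366.5]), np.float64(14.2))
top lid (array([ 549.1, -362. ]), np.float64(9.4)) foot (array([ 555.9, -366.1]), np.float64(9.1))
side0 front foot (array([ 550.7, -372.3]), np.float64(24.4)) top0 (array([ 552.4, -373.4]), np.float64(21.1)) (array([ 553.2, -372.1]), np.float64(19.4))
```

```bash
python3 -m jog '[{"dx":0.1,"dy":-0.22,"dz":0.1,"wx":0,"wy":0,"wz":0,"fingers":1},{"dx":0.1,"dy":-0.22,"dz":0.4,"wx":0,"wy":0,"wz":0,"fingers":1},{"dx":0.1,"dy":-0.22,"dz":0.7,"wx":0,"wy":0,"wz":0,"fingers":1},{"dx":0.1,"dy":-0.22,"dz":0.9,"wx":0,"wy":0,"wz":0,"fingers":1},{"dx":0.1,"dy":-0.22,"dz":1.05,"wx":0,"wy":0,"wz":0,"fingers":1},{"dx":0.1,"dy":-0.22,"dz":1.2,"wx":0,"wy":0,"wz":0,"fingers":1},{"dx":0.1,"dy":-0.22,"dz":1.3,"wx":0,"wy":0,"wz":0,"fingers":1},{"dx":0.1,"dy":-0.22,"dz":1.3,"wx":0,"wy":0,"wz":0,"fingers":1}]'
```

```text
clock: 20.6
ee_pos: [521.5, -366.3, 136.4]
tool_rot: [-0.206, -3.135, -0.0]
wrist_force: [1.1, 0.4, -5.6]
grip_width: 19.9
grip_force: 60.0
```

```bash
python3 -m jog '[{"dx":0,"dy":0,"dz":0.08,"wx":0,"wy":0,"wz":0,"fingers":1},{"dx":0,"dy":0,"dz":0.16,"wx":0,"wy":0,"wz":0,"fingers":1},{"dx":0,"dy":0,"dz":0.24,"wx":0,"wy":0,"wz":0,"fingers":1},{"dx":0,"dy":0,"dz":0.32,"wx":0,"wy":0,"wz":0,"fingers":1},{"dx":0,"dy":0,"dz":0.4,"wx":0,"wy":0,"wz":0,"fingers":1},{"dx":0,"dy":0,"dz":0.48,"wx":0,"wy":0,"wz":0,"fingers":1},{"dx":0,"dy":0,"dz":0.55,"wx":0,"wy":0,"wz":0,"fingers":1},{"dx":0,"dy":0,"dz":0.55,"wx":0,"wy":0,"wz":0,"fingers":1}]'
```

```text
clock: 21.6
ee_pos: [521.5, -366.3, 130.8]
tool_rot: [-0.206, -3.135, -0.0]
wrist_force: [0.1, -0.9, -5.4]
grip_width: 20.3
grip_force: 60.0
```

Still free, so the spigot is in the recess. I'll make the final gentle touch-down.

```bash
python3 -m jog '[{"dx":0,"dy":0,"dz":0.04,"wx":0,"wy":0,"wz":0,"fingers":1},{"dx":0,"dy":0,"dz":0.08,"wx":0,"wy":0,"wz":0,"fingers":1},{"dx":0,"dy":0,"dz":0.12,"wx":0,"wy":0,"wz":0,"fingers":1},{"dx":0,"dy":0,"dz":0.16,"wx":0,"wy":0,"wz":0,"fingers":1},{"dx":0,"dy":0,"dz":0.19,"wx":0,"wy":0,"wz":0,"fingers":1},{"dx":0,"dy":0,"dz":0.2,"wx":0,"wy":0,"wz":0,"fingers":1},{"dx":0,"dy":0,"dz":0.2,"wx":0,"wy":0,"wz":0,"fingers":1},{"dx":0,"dy":0,"dz":0.2,"wx":0,"wy":0,"wz":0,"fingers":1}]'
```

```text
clock: 22.6
ee_pos: [521.7, -366.6, 129.3]
tool_rot: [0.206, 3.134, -0.001]
wrist_force: [-0.6, 1.1, -2.5]
grip_width: 19.8
grip_force: 60.0
```

Seated: z is 129.3 and only the lifter's weight remains on the wrist. Now I'll draw the tongue out straight back.

```bash
python3 -m jog '[{"dx":0.1,"dy":0,"dz":0.02,"wx":0,"wy":0,"wz":0,"fingers":1},{"dx":0.2,"dy":0,"dz":0.02,"wx":0,"wy":0,"wz":0,"fingers":1},{"dx":0.3,"dy":0,"dz":0.02,"wx":0,"wy":0,"wz":0,"fingers":1},{"dx":0.4,"dy":0,"dz":0.02,"wx":0,"wy":0,"wz":0,"fingers":1},{"dx":0.5,"dy":0,"dz":0.02,"wx":0,"wy":0,"wz":0,"fingers":1},{"dx":0.6,"dy":0,"dz":0.02,"wx":0,"wy":0,"wz":0,"fingers":1},{"dx":0.7,"dy":0,"dz":0.02,"wx":0,"wy":0,"wz":0,"fingers":1},{"dx":0.8,"dy":0,"dz":0.02,"wx":0,"wy":0,"wz":0,"fingers":1}]'
```

```text
clock: 23.6
ee_pos: [513.7, -365.4, 129.0]
tool_rot: [0.206, 3.134, -0.0]
wrist_force: [0.5, 1.5, -0.8]
grip_width: 19.4
grip_force: 60.0
```

```bash
python3 -m jog '[{"dx":0.3,"dy":0,"dz":-0.02,"wx":0,"wy":0,"wz":0,"fingers":1},{"dx":0.8,"dy":0,"dz":-0.03,"wx":0,"wy":0,"wz":0,"fingers":1},{"dx":1.3,"dy":0,"dz":-0.03,"wx":0,"wy":0,"wz":0,"fingers":1},{"dx":1.8,"dy":0,"dz":-0.03,"wx":0,"wy":0,"wz":0,"fingers":1},{"dx":2.3,"dy":0,"dz":-0.03,"wx":0,"wy":0,"wz":0,"fingers":1},{"dx":2.8,"dy":0,"dz":-0.03,"wx":0,"wy":0,"wz":0,"fingers":1},{"dx":3.3,"dy":0,"dz":-0.03,"wx":0,"wy":0,"wz":0,"fingers":1},{"dx":3.6,"dy":0,"dz":-0.03,"wx":0,"wy":0,"wz":0,"fingers":1}]'
```

```text
clock: 24.6
ee_pos: [477.5, -360.6, 129.0]
tool_rot: [-0.206, -3.135, -0.0]
wrist_force: [0.2, 0.4, -1.5]
grip_width: 19.6
grip_force: 60.0
```

```bash
python3 -m jog '[{"dx":0.4,"dy":0,"dz":-0.05,"wx":0,"wy":0,"wz":0,"fingers":1},{"dx":0.9,"dy":0,"dz":-0.05,"wx":0,"wy":0,"wz":0,"fingers":1},{"dx":1.5,"dy":0,"dz":-0.05,"wx":0,"wy":0,"wz":0,"fingers":1},{"dx":2.2,"dy":0,"dz":-0.05,"wx":0,"wy":0,"wz":0,"fingers":1},{"dx":3,"dy":0,"dz":-0.2,"wx":0,"wy":0,"wz":0,"fingers":1},{"dx":3.6,"dy":0,"dz":-1.5,"wx":0,"wy":0,"wz":0,"fingers":1},{"dx":3.8,"dy":0,"dz":-4,"wx":0,"wy":0,"wz":0,"fingers":1},{"dx":3.8,"dy":0,"dz":-7,"wx":0,"wy":0,"wz":0,"fingers":1}]'
python3 - <<'E'
from circ import *
s=st(); snap("side","s6"); snap("top","t6")
L=[551,-371.5]
print("side lid",fit("s6",71.5,27,L),"top lid",fit("t6",71.5,27,L))
# stand pose 409.9,-185.3,-10.4: pre-hang point 80 mm along stand +y, lifter origin offset
A=np.radians(-10.45); ey=np.array([-np.sin(A),np.cos(A)]); print("pre",np.array([410,-184.3])+80*ey)
E
```

```text
clock: 25.6
ee_pos: [439.7, -355.5, 200.2]
tool_rot: [-0.206, -3.135, -0.0]
wrist_force: [1.4, 0.2, -2.7]
grip_width: 19.9
grip_force: 60.0
{'clock': 25.6, 'ee_pos': [439.654, -355.514, 200.247], 'tool_rot': [-0.206, -3.135, -0.0], 'wrist_force': [1.408, 0.219, -2.736], 'grip_width': 19.918, 'grip_force': 59.999, 'joint_pos': [-0.775, -0.039, 1.875, -0.0, 1.305, -2.214]}
side lid (array([ 549.2, -373.5]), np.float64(14.1)) top lid (array([ 553.3, -375.7]), np.float64(9.8))
pre [ 424.51019235 -105.62691491]
```

Run:
```python
from circ import *
go([425,-104.5,225],79)
```

```text
d cm [ 4.97 24.85 -2.22] w deg [-0.3  0.4  3.5]
```

```bash
python3 -m jog '[{"dx":0,"dy":0.5,"dz":-2.3,"wx":0,"wy":0,"wz":0,"fingers":1},{"dx":0.8,"dy":4,"dz":-2.3,"wx":0,"wy":0,"wz":0.5,"fingers":1},{"dx":1.8,"dy":9,"dz":-2.3,"wx":0,"wy":0,"wz":1,"fingers":1},{"dx":2.9,"dy":14.5,"dz":-2.3,"wx":0,"wy":0,"wz":2,"fingers":1},{"dx":4,"dy":19.5,"dz":-2.3,"wx":0,"wy":0,"wz":3,"fingers":1},{"dx":4.7,"dy":23.5,"dz":-2.3,"wx":0,"wy":0,"wz":3.5,"fingers":1},{"dx":5,"dy":24.9,"dz":-2.3,"wx":0,"wy":0,"wz":3.5,"fingers":1},{"dx":5,"dy":24.9,"dz":-2.3,"wx":0,"wy":0,"wz":3.5,"fingers":1}]'
python3 - <<'E'
from circ import *
st(); go([425.1,-104.5,126.3],79)
snap("top","t7"); snap("side","s7")
L=[551,-371.5]; print("lid",fit("t7",71.5,27,L),fit("s7",71.5,27,L),"bottom flange side",fit("s7",71.5,22,L,arc=(180,360)))
E
```

```text
clock: 26.7
ee_pos: [423.1, -102.1, 221.7]
tool_rot: [-0.299, -3.127, 0.001]
wrist_force: [-0.2, -1.1, -2.5]
grip_width: 19.9
grip_force: 60.0
{'clock': 26.7, 'ee_pos': [423.098, -102.053, 221.748], 'tool_rot': [-0.299, -3.127, 0.001], 'wrist_force': [-0.194, -1.15, -2.452], 'grip_width': 19.901, 'grip_force': 59.999, 'joint_pos': [-0.36, -0.371, 2.119, -0.001, 1.393, -1.74]}
d cm [-0.24 -0.2   9.54] w deg [-0.   0.   0.1]
lid (array([ 551.9, -371.1]), np.float64(16.5)) (array([ 550. , -373.1]), np.float64(15.9)) bottom flange side (array([ 549.7, -368.9]), np.float64(30.3))
```

```bash
python3 -m jog '[{"dx":-0.2,"dy":-0.2,"dz":2,"wx":0,"wy":0,"wz":0,"fingers":1},{"dx":-0.2,"dy":-0.2,"dz":5,"wx":0,"wy":0,"wz":0,"fingers":1},{"dx":-0.2,"dy":-0.2,"dz":7.5,"wx":0,"wy":0,"wz":0,"fingers":1},{"dx":-0.2,"dy":-0.2,"dz":9,"wx":0,"wy":0,"wz":0,"fingers":1},{"dx":-0.2,"dy":-0.2,"dz":9.4,"wx":0,"wy":0,"wz":0,"fingers":1},{"dx":-0.2,"dy":-0.2,"dz":9.5,"wx":0,"wy":0,"wz":0,"fingers":1},{"dx":-0.2,"dy":-0.2,"dz":9.5,"wx":0,"wy":0,"wz":0,"fingers":1},{"dx":-0.2,"dy":-0.2,"dz":9.5,"wx":0,"wy":0,"wz":0,"fingers":1}]'
python3 - <<'E'
from circ import *
st(); go([410,-183.7,126.5],79)
E
```

```text
clock: 27.8
ee_pos: [425.3, -104.8, 128.0]
tool_rot: [0.301, 3.125, -0.001]
wrist_force: [0.3, 1.0, -2.0]
grip_width: 19.7
grip_force: 60.0
{'clock': 27.8, 'ee_pos': [425.342, -104.779, 127.965], 'tool_rot': [0.301, 3.125, -0.001], 'wrist_force': [0.302, 0.995, -2.029], 'grip_width': 19.679, 'grip_force': 59.999, 'joint_pos': [-0.364, -0.277, 2.211, -0.0, 1.206, -1.743]}
d cm [-0.   -8.04  0.15] w deg [-0.   0.1 -0. ]
```

```bash
python3 -m jog '[{"dx":0,"dy":-1.5,"dz":0,"wx":0,"wy":0,"wz":0,"fingers":1},{"dx":0,"dy":-3,"dz":0,"wx":0,"wy":0,"wz":0,"fingers":1},{"dx":0,"dy":-4.5,"dz":0,"wx":0,"wy":0,"wz":0,"fingers":1},{"dx":0,"dy":-5.8,"dz":0,"wx":0,"wy":0,"wz":0,"fingers":1},{"dx":0,"dy":-6.8,"dz":0,"wx":0,"wy":0,"wz":0,"fingers":1},{"dx":0,"dy":-7.5,"dz":0,"wx":0,"wy":0,"wz":0,"fingers":1},{"dx":0,"dy":-7.95,"dz":0,"wx":0,"wy":0,"wz":0,"fingers":1},{"dx":0,"dy":-7.95,"dz":0,"wx":0,"wy":0,"wz":0,"fingers":1}]'
python3 - <<'E'
from circ import *
s=st(); go([410,-183.9,117.5],79)
E
```

```text
clock: 28.8
ee_pos: [409.6, -182.7, 127.0]
tool_rot: [-0.302, -3.127, -0.0]
wrist_force: [0.0, 0.8, -2.0]
grip_width: 19.8
grip_force: 60.0
{'clock': 28.8, 'ee_pos': [409.568, -182.719, 127.039], 'tool_rot': [-0.302, -3.127, -0.0], 'wrist_force': [0.03, 0.831, -1.955], 'grip_width': 19.788, 'grip_force': 59.999, 'joint_pos': [-0.54, -0.247, 2.189, 0.0, 1.2, -1.918]}
d cm [-0.07 -0.11  0.95] w deg [ 0. -0. -0.]
```

```bash
python3 -m jog '[{"dx":-0.05,"dy":-0.1,"dz":0.2,"wx":0,"wy":0,"wz":0,"fingers":1},{"dx":-0.05,"dy":-0.1,"dz":0.4,"wx":0,"wy":0,"wz":0,"fingers":1},{"dx":-0.05,"dy":-0.1,"dz":0.6,"wx":0,"wy":0,"wz":0,"fingers":1},{"dx":-0.05,"dy":-0.1,"dz":0.75,"wx":0,"wy":0,"wz":0,"fingers":1},{"dx":-0.05,"dy":-0.1,"dz":0.88,"wx":0,"wy":0,"wz":0,"fingers":1},{"dx":-0.05,"dy":-0.1,"dz":0.96,"wx":0,"wy":0,"wz":0,"fingers":1},{"dx":-0.05,"dy":-0.1,"dz":1,"wx":0,"wy":0,"wz":0,"fingers":1},{"dx":-0.05,"dy":-0.1,"dz":1,"wx":0,"wy":0,"wz":0,"fingers":1}]'
```

```text
clock: 29.8
ee_pos: [409.9, -183.7, 117.1]
tool_rot: [0.302, 3.127, -0.0]
wrist_force: [0.4, -0.2, -3.0]
grip_width: 19.7
grip_force: 60.0
```

```bash
python3 -m jog '[{"dx":0,"dy":0,"dz":0.02,"wx":0,"wy":0,"wz":0,"fingers":1},{"dx":0,"dy":0,"dz":0.04,"wx":0,"wy":0,"wz":0,"fingers":1},{"dx":0,"dy":0,"dz":0.06,"wx":0,"wy":0,"wz":0,"fingers":1},{"dx":0,"dy":0,"dz":0.08,"wx":0,"wy":0,"wz":0,"fingers":1},{"dx":0,"dy":0,"dz":0.08,"wx":0,"wy":0,"wz":0,"fingers":1},{"dx":0,"dy":0,"dz":0.08,"wx":0,"wy":0,"wz":0,"fingers":1},{"dx":0,"dy":0,"dz":0.08,"wx":0,"wy":0,"wz":0,"fingers":1},{"dx":0,"dy":0,"dz":0.08,"wx":0,"wy":0,"wz":0,"fingers":1}]'
```

```text
clock: 30.8
ee_pos: [410.0, -183.8, 116.9]
tool_rot: [0.302, 3.127, -0.0]
wrist_force: [-3.4, 2.7, 6.0]
grip_width: 20.0
grip_force: 60.0
```

The collar rests on the fork: z is 116.9 and contact pushes upward. I'll release slowly, then rise.

```bash
python3 -m jog '[{"dx":0,"dy":0,"dz":-0.05,"wx":0,"wy":0,"wz":0,"fingers":1},{"dx":0,"dy":0,"dz":-0.05,"wx":0,"wy":0,"wz":0,"fingers":2.3},{"dx":0,"dy":0,"dz":-0.05,"wx":0,"wy":0,"wz":0,"fingers":2.8},{"dx":0,"dy":0,"dz":-0.05,"wx":0,"wy":0,"wz":0,"fingers":4},{"dx":0,"dy":0,"dz":-0.05,"wx":0,"wy":0,"wz":0,"fingers":5},{"dx":0,"dy":0,"dz":-0.05,"wx":0,"wy":0,"wz":0,"fingers":6},{"dx":0,"dy":0,"dz":-0.05,"wx":0,"wy":0,"wz":0,"fingers":6},{"dx":0,"dy":0,"dz":-0.05,"wx":0,"wy":0,"wz":0,"fingers":6}]'
```

```text
clock: 31.8
ee_pos: [409.9, -183.7, 116.8]
tool_rot: [0.302, 3.127, -0.0]
wrist_force: [0.0, -0.0, 0.2]
grip_width: 59.9
grip_force: 0.0
```

```bash
python3 -m jog '[{"dx":0,"dy":0,"dz":-1,"wx":0,"wy":0,"wz":0,"fingers":6},{"dx":0,"dy":0,"dz":-3,"wx":0,"wy":0,"wz":0,"fingers":6},{"dx":0,"dy":0,"dz":-6,"wx":0,"wy":0,"wz":0,"fingers":6},{"dx":0,"dy":0,"dz":-10,"wx":0,"wy":0,"wz":0,"fingers":6},{"dx":1,"dy":3,"dz":-14,"wx":0,"wy":0,"wz":0,"fingers":6},{"dx":2,"dy":8,"dz":-18,"wx":0,"wy":0,"wz":0,"fingers":6},{"dx":2,"dy":13,"dz":-20,"wx":0,"wy":0,"wz":0,"fingers":6},{"dx":2,"dy":16,"dz":-20,"wx":0,"wy":0,"wz":0,"fingers":6}]'
python3 - <<'E'
from circ import *
st(); snap("top","t8"); snap("side","s8"); snap("wrist","w8")
a=cv2.imread("pics/s8.png"); t=cv2.imread("pics/t8.png")
cr=lambda i,u,v,w,h,f: cv2.resize(i[v:v+h,u:u+w],(int(w*f),int(h*f)),interpolation=cv2.INTER_CUBIC)
# side: stand+rest ; top: stand+rest+heater
A=cr(a,240,165,130,100,4); B=cr(t,235,130,180,140,280/140*1.0); 
cv=np.zeros((400+200,800,3),np.uint8); cv[:400,:520]=A; cv[:,520:]=cr(t,300,165,105,225//1,600/225)[:600,:280]
cv[400:,:520]=cr(t,235,130,180,69,520/180)[:200,:520] if False else cv2.resize(t[130:270,235:415],(520,200),interpolation=cv2.INTER_CUBIC)
cv2.imwrite("pics/fin.png",cv)
L=[551,-371.5]; print(fit("t8",71.5,27,L),fit("s8",71.5,27,L))
E
```

```text
clock: 32.8
ee_pos: [421.7, -21.1, 320.7]
tool_rot: [0.298, 3.121, -0.001]
wrist_force: [-0.3, -0.4, -0.1]
grip_width: 60.0
grip_force: 0.0
{'clock': 32.8, 'ee_pos': [421.741, -21.149, 320.656], 'tool_rot': [0.298, 3.121, -0.001], 'wrist_force': [-0.255, -0.376, -0.131], 'grip_width': 59.967, 'grip_force': 0.0, 'joint_pos': [-0.178, -0.449, 2.011, 0.0, 1.573, -1.558]}
(array([ 552.1, -370.8]), np.float64(17.5)) (array([ 550.4, -372.8]), np.float64(18.1))
```

View pics/fin.png

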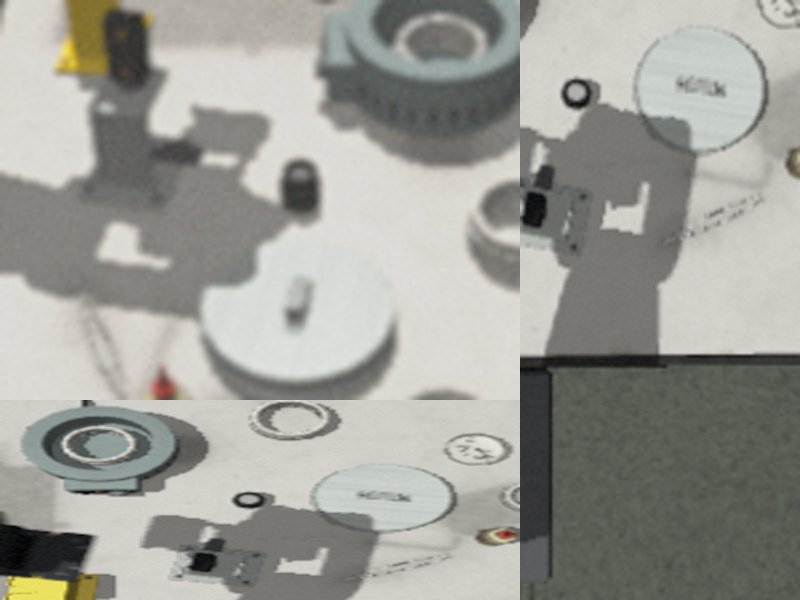

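The final view shows the lid flat on the rest at (298,310) and the heater open with the ring inside at (440,45). The lifter hangs upright in the grey stand at (125,60), with its tongue below the fork. The gripper is clear of everything, so I'm handing in.

```bash
python3 -c "
from workcell import bot
print(bot.close_job())"
```

```text
the job is handed in; nothing more can be done
None
```

The heater is uncovered, the lid lies seated in the lid rest, the lifter hangs back in its stand, and the job was handed in at about 33 s.

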